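Put two bench scrapers into their own slots of the block

ROBOT

A 6-joint arm with a two-finger parallel gripper is mounted at the origin on a cart in front of the work surface, level with it; the furniture and walls round the work are solid. World frame = base frame: x ahead of the robot, y to its left, z up, the work surface at z = 0. Lengths are in m, angles in rad, forces in N, time in s.
With the tool pointing down it reaches from about 0.325 to 0.775 m from the base axis. Payload 5.5 kg.
Tool frame: the origin (TCP) lies on the centre line of the jaws, within the pads' length; the fingertips stand 17 mm ahead of it and the grasp point (between the pads) lies 2 mm behind it; z points along the fingers, y is the direction in which the jaws open and shut (so a half turn about z gives the same grasp; the last joint's range is limited). The gripper opens to 88 mm and grips with 3 to 60 N. Pads are 20 mm wide; open, the fingers measure 115 mm over their backs; the gripper's body (75 mm by 178 mm) begins 61 mm behind the grasp point.
Start: joints at [1.196, 0.091, 1.231, -0, 1.82, -0.057], TCP at [0.187, 0.57, 0.218] pointing down, gripper open.
Joint ranges: [-2.87, 2.87], [-0.86, 2.18], [0.17, 2.46], [-1.51, 4.65], [0.06, 2.69], [-2.65, 2.65]. Speed limits (rad/s): [2.57, 2.57, 3.01, 3.14, 3.14, 3.14].

INTERFACE

Orientations are given as a unit quaternion [w, x, y, z].
In Python, from rig import manip gives the robot as it stands.
- The arm moves only by the shell command python3 -m jog 'ROWS' [FORCE]. ROWS is a JSON object of lists of equal length, an entry for each row: "fingers": the closure, from -1 (fully open) to 1 (shut), so that 0 is half open; "slide": the shift along the tool's x, y, z in cm, a list of three; "roll": the turn about the tool's z in degrees. A call has 1 to 20 rows; each row is the pose to reach, as a shift and turn from the pose commanded when the call began, along the tool's axes at that moment; what a row does not reach only later rows make up. A row lasts 1/8 s, in which the tool goes at most 62.5 mm and 10.7 degrees, less where a joint would pass 70% of its speed; a pose out of reach is approached as far as the arm can. A call with a gripper value outside its range is refused whole. The fingers move at their own pace and stop on an object; FORCE is the grip in N (left out, the last holds). Time passes only in rows, so rows that repeat a pose let the fingers close. It gives the time, the measured TCP pose, the force and the opening at its end, in the units of the state.
- manip.state(): the state, without advancing time (a new reading comes with each control period).
- manip.capture(name): name is "side" or "top"; returns a dict with "color" (420x560x3 uint8, red, green, blue), "fovy" (degrees; the focal length in pixels is half the picture's height over the tangent of half this angle, whatever the lens; pixels are square), "cx", "cy" (the principal point, pixels), "distortion" ([k1, k2, p1, p2, k3] as OpenCV has them; the pictures are not rectified), "cam_to_world" (4x4, takes a point from camera to world coordinates). Camera axes: x right, y down, z forward; pixel columns grow to the right and rows downward; lengths in m; the calibration is good to about 2 mm. A picture is of the moment at which its call begins. There is no depth.
- manip.job_done(): hands the job in, once; it reports no verdict.
The state is a dict: "time_s": time; "qpos": joint angles; "qvel": joint speeds; "joint_torque": joint torques, N m; "eef_pos": TCP position; "ee_rot": TCP orientation; "contact_force": force on the tool from outside, world axes, zero at the start; "torque": the same for the moment, N m; "finger_gap": finger opening in m.
Only numpy, scipy, OpenCV 4.12 (cv2) and the standard library are available. Lean on these libraries where they do the work, as an engineer would, in place of code of your own. Each camera call takes 0.05 s, during which the arm holds its last target. There are 200 camera calls.

TASK

The narrow bench scraper has been put in the long slot of the wooden block, where the wide one belongs. Move the narrow scraper to the short slot, then take the wide scraper out of the draining rack and slide it into the long slot, so that both stand upright, blade down, fully home in their own slots, with nothing holding them. Lower them in rather than letting them drop, and leave the garlic, the mug and the two shakers alone.

Things in the scene. Friction and masses are not known exactly. Their poses are not given: they have to be found in the camera images.
- narrow: Narrow bench scraper: steel blade 70 wide (along its x) and 3 thick (along y), topped by a dark wooden grip bar 70 long (x), 22 thick (y) and 28 high with rounded edges; 103 high in all, about 0.12 kg. Origin: middle of the blade's lower edge; z points up the blade to the bar, which lies 75 to 103 above the origin. The same front and back. At the start it stands in the long slot of the block, anywhere along it, perhaps leaning up to 5 degrees.
- wide: Wide bench scraper: the same as the narrow one but blade and grip bar are 120 wide (x), about 0.20 kg; 3 thick blade, bar 22 thick (y), 75 to 103 above the origin at the middle of the blade's lower edge. At the start it stands in the middle slot of the draining rack, blade along the rack's x, perhaps leaning up to 5 degrees.
- narrow_grip (a point): Centre of the narrow scraper's grip bar, 89 above the blade's lower edge: take the bar here across its 22 thickness (the scraper's y).
- wide_grip (a point): Centre of the wide scraper's grip bar, 89 above the blade's lower edge: take the bar here across its 22 thickness (the scraper's y).
- block: Slotted wooden block, 164 (x) by 124 (y) by 75 high, fixed to the worktop. Origin: centre of its underside. In its top are two parallel vertical slots along its x, 70 apart. The worktop behind it, beyond about x = 0.62 m, lies under a wall cabinet whose underside is about 390 up: keep the arm on the near side of it.
- long_slot (a point): Centre of the mouth of the long slot, in the block's top face (35 to the block's +y side, 75 above the worktop). The slot is 126 long (x), 6.5 wide (y) and 60 deep, with a 3 flare round the mouth; x runs along the slot, z up. A scraper fully home stands on the slot's floor, its blade's lower edge 60 below this point and its grip bar starting 15 above the block.
- short_slot (a point): Centre of the mouth of the short slot, in the block's top face (35 to the block's -y side). 76 long (x), 6.5 wide (y), 60 deep, the same flare and axes; only the narrow scraper fits.
- rack: Steel draining rack, fixed: a shallow tray 170 (x) by 110 (y) with a rim 18 high, and three slots along x between pairs of upright wire hoops 64 high, 5 apart (clear gap), at y = -32, 0 and 32. Origin: centre of its underside; the tray's floor is about 4 above it.
- garlic: Garlic bulb, about 60 across and 59 high, lying on the worktop; to be left alone. Origin at its underside.
- mug: Mug, 86 across (117 with its handle) and 99 high, standing behind the work; to be left alone. Origin at its underside.
- salt_shaker: White shaker, 37 across, 76 high, to be left standing. Origin at its underside.
- pepper_shaker: Black shaker, 37 across, 76 high, to be left standing. Origin at its underside.

How it is judged:
By the outcome, as a careful person would: the job done as asked, in the order asked, and still so for the second after the job is handed in, with the robot touching nothing.
It also fails if it takes over 58 s, if anything falls off the work surface, if the arm or the gripper's body presses on something with over 40 N, if the wrist force passes 120 N, or if a joint passes its speed limit or range.

## Working session

There is one attempt and no reset: what is moved stays moved. The work goes in short steps, Python scripts to look and compute and a shell command to move; the robot and the scene stay as the last step left them, time stands still between calls to the robot, and variables do not carry over. Pictures are saved under pics/ and viewed, about 8 in all and at most 12, crops included, and the job is handed in when it is done.

```bash
mkdir -p pics; ls; cat > h.py <<'E'
import numpy as np, cv2
from rig import manip
def cap(n,save=None):
    c=manip.capture(n); im=c["color"]; h=im.shape[0]
    f=h/2/np.tan(np.radians(c["fovy"])/2)
    c["K"]=np.array([[f,0,c["cx"]],[0,f,c["cy"]],[0,0,1.]]); c["D"]=np.array(c["distortion"],float); c["T"]=np.array(c["cam_to_world"])
    c["bgr"]=cv2.cvtColor(im,cv2.COLOR_RGB2BGR)
    if save: cv2.imwrite(save,c["bgr"])
    return c
def ray(c,uv):
    p=cv2.undistortPoints(np.array(uv,float).reshape(-1,1,2),c["K"],c["D"]).reshape(-1,2)
    d=np.c_[p,np.ones(len(p))]@c["T"][:3,:3].T
    return c["T"][:3,3],d
def onz(c,uv,z):
    o,d=ray(c,uv); return o+d*((z-o[2])/d[:,2])[:,None]
def proj(c,P):
    Ti=np.linalg.inv(c["T"]); r,_=cv2.Rodrigues(Ti[:3,:3])
    return cv2.projectPoints(np.array(P,float).reshape(-1,1,3),r,Ti[:3,3],c["K"],c["D"])[0].reshape(-1,2)
E
python3 - <<'E'
from h import *
for n in("top","side"):
    c=cap(n,f"pics/{n}0.png"); print(n,c["T"].round(3).tolist(),c["fovy"],c["distortion"])
print(manip.state())
E
```

```text
pics
top [[-0.029, -0.99, 0.141, 0.382], [-0.999, 0.026, -0.025, -0.269], [0.021, -0.142, -0.99, 1.093], [0.0, 0.0, 0.0, 1.0]] 54.2112286328893 [-0.05588146  0.          0.          0.          0.        ]
side [[0.935, -0.195, 0.296, 0.167], [-0.354, -0.546, 0.759, -1.272], [0.014, -0.815, -0.579, 0.839], [0.0, 0.0, 0.0, 1.0]] 47.31882469723732 [-0.17184007  0.          0.          0.          0.        ]
{'time_s': 0.1, 'qpos': array([ 1.19627937e+00,  9.18165153e-02,  1.23177021e+00, -5.44153886e-06,
        1.81977374e+00, -5.67072992e-02]), 'qvel': array([ 0.00093956, -0.00058352, -0.00220198,  0.00051734,  0.00138096,
        0.00021818]), 'joint_torque': array([ 2.43917246e-03, -4.47849941e+01, -4.07574356e+01,  7.00019463e-02,
        2.83218850e-02, -1.16531264e-04]), 'eef_pos': array([0.18740193, 0.56970225, 0.21669754]), 'ee_rot': array([-1.86531495e-04,  1.58237526e-01,  9.87400681e-01, -8.64005112e-04]), 'contact_force': array([ 0.0268896 ,  0.07300439, -0.14722415]), 'torque': array([ 0.01377473,  0.04201921, -0.00122898]), 'finger_gap': 0.08803617672311154}
```

View pics/top0.png

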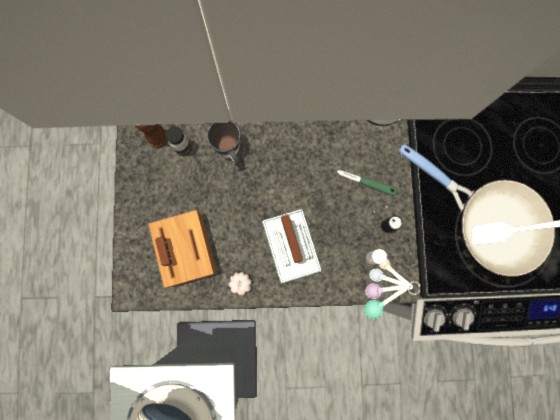

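View pics/side0.png

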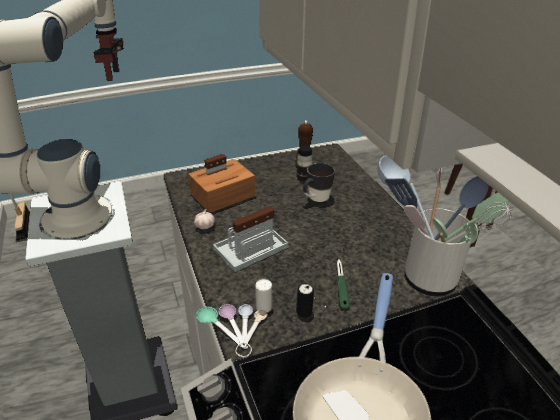

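The top view shows the block at about (182,249), with the narrow bar at (165,252) and the short slot at (195,245). The rack is at (291,246) with the wide bar on it, the garlic at (240,284) and the mug at (224,140). The side view agrees. Next I'll measure with masks on an enlarged crop.

```bash
cat > m.py <<'E'
from h import *
def rect(mask):
    n,l,s,_=cv2.connectedComponentsWithStats(mask.astype(np.uint8)); i=1+s[1:,4].argmax()
    return l==i
def box(c,mask,z):
    ct=max(cv2.findContours(mask.astype(np.uint8),cv2.RETR_EXTERNAL,cv2.CHAIN_APPROX_NONE)[0],key=len).reshape(-1,2)
    P=onz(c,ct,z)[:,:2]*1000
    (cx,cy),(w,h),a=cv2.minAreaRect(P.astype(np.float32))
    if w<h: w,h,a=h,w,a+90
    a=(a+90)%180-90
    return np.round([cx,cy,w,h,a],1)
E
python3 - <<'E'
from m import *
c=cap("top"); hsv=cv2.cvtColor(c["bgr"],cv2.COLOR_BGR2HSV)
b=c["bgr"][200:295,140:325]; cv2.imwrite("pics/crop1.png",cv2.resize(b,None,fx=4,fy=4,interpolation=cv2.INTER_CUBIC))
for p in [(165,252),(195,245),(182,249),(291,246),(158,275),(310,270),(170,266)]: print(p,hsv[p[1],p[0]])
E
```

```text
(165, 252) [ 11 158 140]
(195, 245) [ 13 150 129]
(182, 249) [ 16 148 246]
(291, 246) [ 10 158 134]
(158, 275) [ 22  36 106]
(310, 270) [ 45   2 254]
(170, 266) [ 15 119  92]
```

View pics/crop1.png

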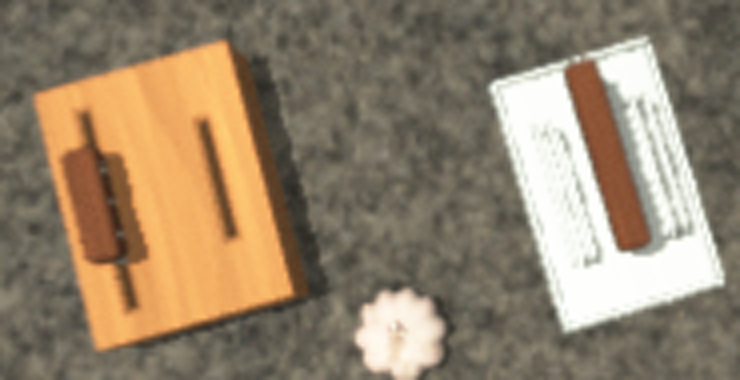

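The crop shows the long slot running (83,112)-(132,308), the short slot (200,120)-(235,238), the narrow bar centred near (92,205) and the wide bar near (608,155).

```bash
python3 - <<'E'
from m import *
c=cap("top"); s=cap("side")
cr=lambda L:[((x+.5)/4-.5+140,(y+.5)/4-.5+200) for x,y in L]
def p(n,L,z):
    P=onz(c,cr(L),z)*1000
    print(n,P[:,:2].round(0).tolist(),"mid",P.mean(0)[:2].round(1),"len",np.linalg.norm(P[0]-P[1]).round(1),"ang",np.degrees(np.arctan2(*(P[0]-P[1])[1::-1])).round(1))
p("long",[(83,112),(132,308)],.075)
p("short",[(203,119),(234,238)],.075)
p("blocktop",[(35,95),(98,350),(288,300),(228,40)],.075)
p("racktray",[(490,83),(563,332),(723,283),(650,38)],.018)
def bars(c,n,rois):
    hsv=cv2.cvtColor(c["bgr"],cv2.COLOR_BGR2HSV).astype(int); H,S,V=hsv[...,0],hsv[...,1],hsv[...,2]
    m=((H<14)|(H>170))&(S>120)&(V<175)&(V>30)
    for k,(x0,y0,x1,y1),z in rois:
        r=np.zeros(m.shape,bool); r[y0:y1,x0:x1]=1
        mm=rect(cv2.morphologyEx((m&r).astype(np.uint8),cv2.MORPH_OPEN,np.ones((3,3)))); ys,xs=np.nonzero(mm)
        print(n,k,mm.sum(),xs.min(),xs.max(),ys.min(),ys.max(),"topz",box(c,mm,z),"midz",box(c,mm,z-.014), "centroid",onz(c,[[xs.mean(),ys.mean()]],z-.007).round(4)*1000)
bars(c,"top",[("narrow",(150,225,178,272),.118),("wide",(275,205,305,272),.107)])
for k,P in [("long",0)]: pass
cv2.imwrite("pics/side_crop.png",cv2.resize(s["bgr"][145:275,180:300],None,fx=4.5,fy=4.5,interpolation=cv2.INTER_CUBIC))
E
```

```text
long [[502.0, 11.0], [381.0, -21.0]] mid [441.5  -5.1] len 125.7 ang 14.4
short [[496.0, -64.0], [422.0, -84.0]] mid [459.  -73.9] len 76.7 ang 14.5
blocktop [[514.0, 41.0], [356.0, 0.0], [383.0, -116.0], [545.0, -80.0]] mid [449.5 -38.9] len 163.4 ang 14.4
racktray [[521.0, -242.0], [358.0, -285.0], [386.0, -391.0], [549.0, -349.0]] mid [ 453.4 -316.7] len 169.4 ang 14.9
top narrow 283 156 170 236 265 topz [442.4  -9.   70.5  26.3  14.6] midz [443.2  -5.3  71.6  26.6  14.6] centroid [[441.8  -6.1 111. ]]
top wide 345 282 301 216 261 topz [ 464.2 -313.7  114.4   17.8   15.4] midz [ 465.4 -314.3  116.    18.    15.4] centroid [[ 464.  -314.1  100. ]]
```

View pics/side_crop.png

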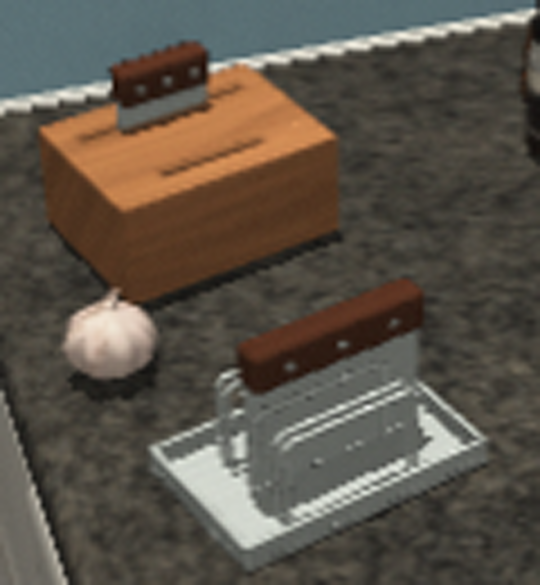

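The measurements agree with the given sizes: long slot 125.7 long (126 given), short slot 76.7 (76), slot spacing 71 (70), and block yaw about 14.5°. I'll add a helper that turns a world target into tool axes.

```bash
cat > t.py <<'E'
import sys
from h import *
from scipy.spatial.transform import Rotation as R
# usage: t.py x y z(mm) [yaw of tool x, deg]
s=manip.state(); q=s["ee_rot"]; M=R.from_quat(np.r_[q[1:],q[0]]).as_matrix()
p=s["eef_pos"]*1000; print("pos",p.round(1),"xyaw",np.degrees(np.arctan2(M[1,0],M[0,0])).round(2),"zaxis",M[:,2].round(4),"F",s["contact_force"].round(1),"gap",round(s["finger_gap"]*1000,1),"t",s["time_s"])
if len(sys.argv)>3:
    d=np.array([float(a) for a in sys.argv[1:4]])-p; print("slide cm",(M.T@d/10).round(3))
    if len(sys.argv)>4: print("roll",((np.degrees(np.arctan2(M[1,0],M[0,0]))-float(sys.argv[4])+180)%360-180).round(2))
E
python3 t.py 443 -6 200 14.5
```

```text
pos [187.4 569.8 217.2] xyaw 161.79 zaxis [-4.e-04 -8.e-04 -1.e+00] F [-0.2  0.4  0.2] gap 87.9 t 0.25
slide cm [-42.271 -46.714   1.76 ]
roll 147.29
```

```bash
python3 -m jog '{"fingers":[-1,-1,-1,-1,-1,-1,-1,-1,-1,-1,-1,-1,-1,-1,-1,-1,-1,-1],"slide":[[-4.2,-4.7,0.2],[-8.4,-9.3,0.4],[-12.6,-14,0.5],[-16.8,-18.7,0.7],[-21,-23.4,0.9],[-25.2,-28,1],[-29.4,-32.7,1.2],[-33.6,-37.4,1.4],[-37.8,-42,1.6],[-42.3,-46.7,1.76],[-42.3,-46.7,1.76],[-42.3,-46.7,1.76],[-42.3,-46.7,1.76],[-42.3,-46.7,1.76],[-42.3,-46.7,1.76],[-42.3,-46.7,1.76],[-42.3,-46.7,1.76],[-42.3,-46.7,1.76]],"roll":[10,20,30,40,50,60,70,80,90,100,110,120,130,140,147.3,147.3,147.3,147.3]}' 25; python3 t.py 443 -6 102 14.5
```

```text
time_s: 2.5
eef_pos: [0.4434, -0.0058, 0.2001]
ee_rot: [-0.0, 0.992, 0.127, 0.0]
contact_force: [-0.1, -0.9, 0.8]
finger_gap: 0.0878
pos [443.4  -5.8 200.1] xyaw 14.57 zaxis [ 0.  0. -1.] F [-0.1 -0.9  0.8] gap 87.8 t 2.5
slide cm [-0.041  0.011  9.812]
roll 0.07
```

```bash
python3 -m jog '{"fingers":[-1,-1,-1,-1,-1,0.5,0.8,1,1,1,1,1],"slide":[[0,0,3],[0,0,6],[0,0,8],[0,0,9.8],[0,0,9.8],[0,0,9.8],[0,0,9.8],[0,0,9.8],[0,0,9.8],[0,0,9.8],[0,0,9.8],[0,0,9.8]],"roll":[0,0,0,0,0,0,0,0,0,0,0,0]}' 25; python3 t.py
```

```text
time_s: 4.0
eef_pos: [0.4434, -0.0058, 0.1021]
ee_rot: [0.0, 0.992, 0.126, -0.0]
contact_force: [-0.6, 0.4, 0.1]
finger_gap: 0.0213
pos [443.4  -5.8 102.1] xyaw 14.49 zaxis [-0. -0. -1.] F [-0.6  0.4  0.1] gap 21.3 t 4.0
```

The gap is 21.3, so the bar is held. I'll lift straight up slowly.

```bash
python3 -m jog '{"fingers":[1,1,1,1,1,1,1,1,1],"slide":[[0,0,-1],[0,0,-2],[0,0,-3.2],[0,0,-4.8],[0,0,-6.5],[0,0,-8],[0,0,-9],[0,0,-9.5],[0,0,-9.5]],"roll":[0,0,0,0,0,0,0,0,0]}' 25; python3 t.py 459 -73.9 197 14.5
```

```text
time_s: 5.12
eef_pos: [0.4435, -0.0058, 0.1972]
ee_rot: [0.0, 0.992, 0.126, 0.0]
contact_force: [0.7, 0.5, -0.6]
finger_gap: 0.0215
pos [443.5  -5.8 197.2] xyaw 14.49 zaxis [ 1.e-04 -0.e+00 -1.e+00] F [ 0.7  0.5 -0.6] gap 21.5 t 5.125
slide cm [-0.199  6.98   0.02 ]
roll -0.01
```

```bash
python3 -m jog '{"fingers":[1,1,1,1,1],"slide":[[-0.05,2.5,0],[-0.1,5,0],[-0.2,7,0],[-0.2,7,0],[-0.2,7,0]],"roll":[0,0,0,0,0]}' 25; python3 - <<'E'
from h import *
a=cap("top")["bgr"]; b=cap("side")
s=b["bgr"]
A=cv2.resize(a[200:300,140:260],(384,320),interpolation=cv2.INTER_CUBIC)
cv2.imwrite("pics/n_side.png",cv2.resize(s[110:230,165:285],None,fx=5,fy=5,interpolation=cv2.INTER_CUBIC))
cv2.imwrite("pics/n_top.png",A)
E
python3 t.py
```

```text
time_s: 5.75
eef_pos: [0.4587, -0.0736, 0.1967]
ee_rot: [-0.0, 0.992, 0.126, -0.0]
contact_force: [0.0, -0.9, -0.9]
finger_gap: 0.0215
pos [458.8 -73.4 197. ] xyaw 14.54 zaxis [-3.e-04  3.e-04 -1.e+00] F [-0.1  0.7 -1.2] gap 21.7 t 5.85
```

View pics/n_side.png

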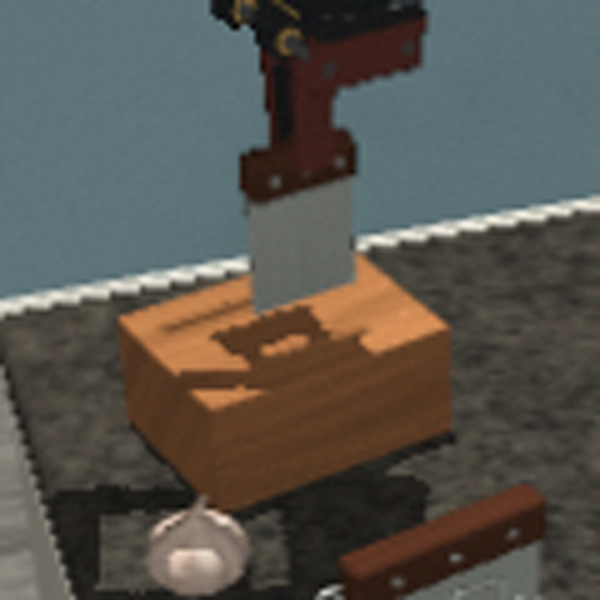

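The side view shows the blade's lower corners at crop (254,310) and (355,283), with the shoulder line at (250,203)-(355,175). The slots are hidden by shadow, so I'll use the earlier side crop to cross-check them.

```bash
cat > blade.py <<'E'
from h import *
from scipy.spatial.transform import Rotation as R
def tool():
    s=manip.state(); q=s["ee_rot"]; return R.from_quat(np.r_[q[1:],q[0]]).as_matrix(), s["eef_pos"]
def onplane(c,uv):
    M,p=tool(); o,d=ray(c,uv); n=M[:,1]
    P=o+d*(((p-o)@n)/(d@n))[:,None]
    return (P-p)@M*1000
E
python3 - <<'E'
from blade import *
c=cap("side")
u=lambda L,s,x0,y0:[((x+.5)/s-.5+x0,(y+.5)/s-.5+y0) for x,y in L]
print("blade corners in tool frame (x,y,z mm): LL LR UL UR\n",onplane(c,u([(254,310),(355,283),(250,203),(355,175)],5,165,110)).round(1))
for n,L in (("short",[(162,173),(260,141)]),("long",[(79,140),(241,89)])):
    P=onz(c,u(L,4.5,180,145),.075)*1000; print(n,P[:,:2].round(1).tolist(),P.mean(0)[:2].round(1),np.linalg.norm(P[0]-P[1]).round(1))
g=cv2.cvtColor(cv2.imread("pics/top0.png"),cv2.COLOR_BGR2HSV)[...,2].astype(float)
# slot axis from dark pixels in first top picture
t=cap("top")
for n,(x0,y0,x1,y1),th in (("short",(188,227,202,262),175),("long lower",(167,266,176,280),150),("long upper",(157,225,166,237),150)):
    sub=np.clip(235-g[y0:y1,x0:x1],0,None); sub[g[y0:y1,x0:x1]>th]=0
    yy,xx=np.mgrid[y0:y1,x0:x1]; w=sub/sub.sum()
    print(n,onz(t,[[(w*xx).sum(),(w*yy).sum()]],.075).round(4)*1000)
E
```

```text
blade corners in tool frame (x,y,z mm): LL LR UL UR
 [[-37.4   0.   83.4]
 [ 31.3   0.   87.8]
 [-35.1   0.   13. ]
 [ 34.5   0.   15.7]]
short [[420.6, -83.8], [493.1, -66.9]] [456.8 -75.3] 74.5
long [[377.8, -24.0], [500.3, 4.7]] [439.   -9.6] 125.9
short [[458.2 -73.4  75. ]]
long lower [[394.8 -17.5  75. ]]
long upper [[490.2   7.   75. ]]
```

The blade hangs about 3° tilted in its own plane, which fits the 76 slot with about 3 mm of play. It is laterally aligned within 1 mm, so I'll nudge x by 0.5 mm and lower into the mouth slowly.

```bash
python3 -m jog '{"fingers":[1,1,1,1,1,1,1,1,1,1],"slide":[[0.05,0,0.5],[0.05,0,1.5],[0.05,0,2.5],[0.05,0,3.0],[0.05,0,3.4],[0.05,0,3.8],[0.05,0,4.2],[0.05,0,4.6],[0.05,0,5.0],[0.05,0,5.0]],"roll":[0,0,0,0,0,0,0,0,0,0]}' 25; python3 t.py
```

```text
time_s: 7.2
eef_pos: [0.4592, -0.0739, 0.1467]
ee_rot: [-0.0, 0.992, 0.126, -0.0]
contact_force: [0.7, -1.0, -1.2]
finger_gap: 0.0218
pos [459.2 -73.9 146.7] xyaw 14.49 zaxis [-7.e-04  2.e-04 -1.e+00] F [ 0.7 -1.  -1.2] gap 21.8 t 7.2
```

```bash
python3 -m jog '{"fingers":[1,1,1,1,1,1,1,1,1,1],"slide":[[0,0,0.5],[0,0,1],[0,0,1.5],[0,0,2],[0,0,2.5],[0,0,3],[0,0,3.5],[0,0,3.9],[0,0,4.1],[0,0,4.1]],"roll":[0,0,0,0,0,0,0,0,0,0]}' 25; python3 t.py
```

```text
time_s: 8.45
eef_pos: [0.4594, -0.074, 0.106]
ee_rot: [-0.0, 0.992, 0.126, -0.0]
contact_force: [0.3, -0.1, -1.1]
finger_gap: 0.022
pos [459.4 -74.  106. ] xyaw 14.49 zaxis [-2.e-04  0.e+00 -1.e+00] F [ 0.3 -0.1 -1.1] gap 22.0 t 8.45
```

Still free. I'll go on in 1 mm steps until it touches the floor.

```bash
python3 -m jog '{"fingers":[1,1,1],"slide":[[0,0,0.1],[0,0,0.2],[0,0,0.25]],"roll":[0,0,0]}' 12; python3 -m jog '{"fingers":[1,1,1],"slide":[[0,0,0.1],[0,0,0.2],[0,0,0.2]],"roll":[0,0,0]}' 12
```

```text
time_s: 8.82
eef_pos: [0.4595, -0.074, 0.1036]
ee_rot: [0.0, 0.992, 0.126, 0.0]
contact_force: [-0.0, -0.4, -1.8]
finger_gap: 0.0219
time_s: 9.2
eef_pos: [0.4597, -0.074, 0.1021]
ee_rot: [0.0, 0.992, 0.126, 0.0]
contact_force: [-1.8, 0.1, 1.7]
finger_gap: 0.0222
```

```bash
python3 -m jog '{"fingers":[1,1,1],"slide":[[0,0,0.1],[0,0,0.15],[0,0,0.15]],"roll":[0,0,0]}' 8; python3 - <<'E'
from h import *
b=cap("side")["bgr"]
cv2.imwrite("pics/n_side2.png",cv2.resize(b[130:230,180:280],None,fx=5,fy=5,interpolation=cv2.INTER_CUBIC))
E
```

```text
time_s: 9.57
eef_pos: [0.4601, -0.0743, 0.102]
ee_rot: [0.001, 0.992, 0.126, 0.001]
contact_force: [-1.2, -0.2, 6.9]
finger_gap: 0.0217
```

View pics/n_side2.png

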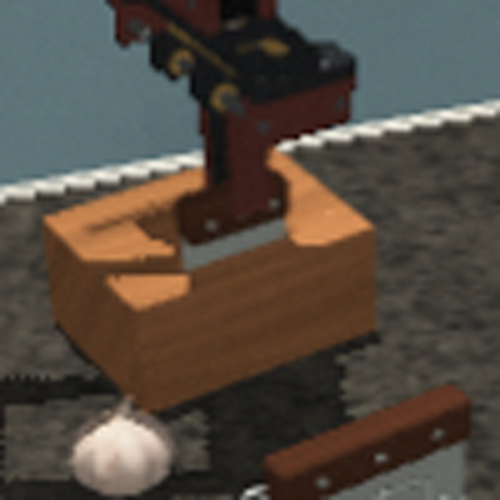

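The picture shows the narrow bar level and close above the block, and it has reached the floor (6.9 N). I'll release and rise.

```bash
python3 -m jog '{"fingers":[0.4,0.2,-0.1,-0.1,-0.1,-0.1,-0.1,-0.1,-0.1,-0.1,-0.1,-0.1],"slide":[[0,0,-0.15],[0,0,-0.15],[0,0,-0.15],[0,0,-0.15],[0,0,-0.5],[0,0,-1.5],[0,0,-3.5],[0,0,-6],[0,0,-9],[0,0,-11.5],[0,0,-12],[0,0,-12]],"roll":[0,0,0,0,0,0,0,0,0,0,0,0]}' 8; python3 t.py 465 -314 222 15.2
```

```text
time_s: 11.12
eef_pos: [0.4596, -0.074, 0.2205]
ee_rot: [0.0, 0.992, 0.126, 0.0]
contact_force: [0.5, 1.1, 0.5]
finger_gap: 0.0482
pos [459.6 -74.  220.5] xyaw 14.49 zaxis [ 7.e-04 -2.e-04 -1.e+00] F [0.5 1.1 0.5] gap 48.2 t 11.125
slide cm [-5.48  23.372 -0.147]
roll -0.71
```

```bash
python3 -m jog '{"fingers":[-0.5,-0.5,-0.5,-0.5,-0.5,-0.5,-0.5,-0.5,-0.5,-0.5,-0.5],"slide":[[-0.5,2.5,0],[-1.6,7,0],[-2.8,12,0],[-4,17,0],[-5,21.5,0],[-5.5,23.4,0],[-5.5,23.4,0],[-5.5,23.4,3],[-5.5,23.4,7],[-5.5,23.4,9],[-5.5,23.4,9]],"roll":[0,0,0,-0.3,-0.7,-0.7,-0.7,-0.7,-0.7,-0.7,-0.7]}' 25; python3 t.py 465 -314 91 15.2; python3 - <<'E'
from h import *
b=cap("side")["bgr"];a=cap("top")["bgr"]
x=cv2.resize(b[130:280,180:300],None,fx=4,fy=4,interpolation=cv2.INTER_CUBIC)
y=cv2.resize(a[200:300,140:220],None,fx=3.8,fy=3.8,interpolation=cv2.INTER_CUBIC)
o=np.zeros((600,800,3),np.uint8); o[:x.shape[0],:x.shape[1]]=x; o[:y.shape[0],490:490+y.shape[1]]=y
cv2.imwrite("pics/w1.png",o)
E
```

```text
time_s: 12.5
eef_pos: [0.4644, -0.3127, 0.1288]
ee_rot: [-0.001, 0.991, 0.133, -0.001]
contact_force: [-0.1, 0.4, 0.1]
finger_gap: 0.066
pos [ 464.4 -312.7  128.8] xyaw 15.26 zaxis [-0.0023  0.002  -1.    ] F [-0.1  0.4  0.1] gap 66.0 t 12.5
slide cm [0.035 0.149 3.778]
roll 0.06
```

View pics/w1.png

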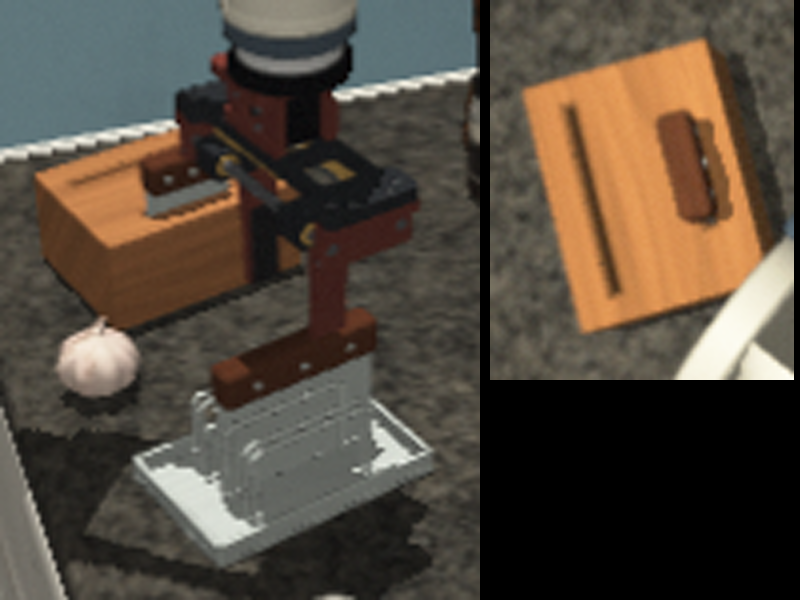

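The narrow scraper stands home in the short slot, and the fingers straddle the wide bar. I'll descend and grip.

```bash
python3 -m jog '{"fingers":[-0.5,-0.5,-0.5,-0.5,0.2,0.6,1,1,1,1,1],"slide":[[0,0.1,1],[0,0.1,2.5],[0,0.1,3.8],[0,0.1,3.8],[0,0.1,3.8],[0,0.1,3.8],[0,0.1,3.8],[0,0.1,3.8],[0,0.1,3.8],[0,0.1,3.8],[0,0.1,3.8]],"roll":[0,0,0,0,0,0,0,0,0,0,0]}' 35; python3 t.py
python3 - <<'E'
from h import *
t=cap("top")
u=[((x+.5-490)/3.8-.5+140,(y+.5)/3.8-.5+200) for x,y in [(568,104),(616,296)]]
P=onz(t,u,.075)*1000; print(P.round(1),P.mean(0).round(1),np.linalg.norm(P[0]-P[1]),np.degrees(np.arctan2(P[0,1]-P[1,1],P[0,0]-P[1,0])))
V=cv2.cvtColor(cv2.imread("pics/top0.png"),cv2.COLOR_BGR2HSV)[...,2]
V=cv2.cvtColor(t["bgr"],cv2.COLOR_BGR2HSV)[...,2].astype(float)
x0,y0,x1,y1=156,224,177,281
sub=V[y0:y1,x0:x1]; m=sub<165
n,l,s,cc=cv2.connectedComponentsWithStats(m.astype(np.uint8)); print(s.tolist(),cc.round(1).tolist())
E
```

```text
time_s: 13.98
eef_pos: [0.4651, -0.3153, 0.0923]
ee_rot: [0.0, 0.991, 0.132, 0.0]
contact_force: [0.7, 1.2, 1.1]
finger_gap: 0.0219
pos [ 465.1 -315.3   92.3] xyaw 15.19 zaxis [ 2.e-04 -1.e-04 -1.e+00] F [0.7 1.2 1.1] gap 21.9 t 13.975
[[504.   11.1  75. ]
 [378.4 -21.1  75. ]] [441.2  -5.   75. ] 129.65747972503215 14.41562701623674
[[0, 0, 21, 57, 919], [3, 3, 16, 51, 192], [0, 33, 7, 24, 86]] [[10.6, 26.0], [10.6, 28.5], [1.8, 48.0]]
```

```bash
python3 -m jog '{"fingers":[1,1,1,1,1,1,1,1,1,1,1],"slide":[[0,0,-0.5],[0,0,-1.5],[0,0,-3],[0,0,-4.5],[0,0,-6],[0,0,-7.5],[0,0,-9.5],[0,0,-12],[0,0,-14],[0,0,-14.5],[0,0,-14.5]],"roll":[0,0,0,0,0,0,0,0,0,0,0]}' 35; python3 t.py 441.5 -5.2 237 14.5
```

```text
time_s: 15.4
eef_pos: [0.4651, -0.3153, 0.2373]
ee_rot: [0.0, 0.991, 0.132, 0.0]
contact_force: [-0.3, 0.0, -2.3]
finger_gap: 0.0214
pos [ 465.1 -315.3  237.3] xyaw 15.19 zaxis [ 2.e-04 -2.e-04 -1.e+00] F [-0.3  0.  -2.3] gap 21.4 t 15.4
slide cm [ 5.8500e+00 -3.0544e+01  2.4000e-02]
roll 0.69
```

Next I'll move to above the long slot, checking the wide scraper's pose in the grip there.

```bash
python3 -m jog '{"fingers":[1,1,1,1,1,1,1,1,1,1,1,1],"slide":[[0.4,-2,0],[1.1,-6,0],[1.9,-10,0],[2.7,-14,0],[3.5,-18,0],[4.3,-22,0],[5,-26,0],[5.6,-29,0],[5.85,-30.5,0],[5.85,-30.5,0],[5.85,-30.5,0],[5.85,-30.5,0]],"roll":[0,0,0,0,0.3,0.7,0.7,0.7,0.7,0.7,0.7,0.7]}' 35; python3 -m jog '{"fingers":[1,1,1],"slide":[[0,0,1],[0,0,2],[0,0,2]],"roll":[0,0,0]}' 35; python3 t.py 441.5 -5.2 217 14.5; python3 - <<'E'
from h import *
b=cap("side")["bgr"]
cv2.imwrite("pics/w2.png",cv2.resize(b[90:220,160:290],None,fx=4.5,fy=4.5,interpolation=cv2.INTER_CUBIC))
E
```

```text
time_s: 16.9
eef_pos: [0.4416, -0.0065, 0.237]
ee_rot: [0.0, 0.992, 0.125, -0.0]
contact_force: [0.6, 0.4, -1.0]
finger_gap: 0.0217
time_s: 17.27
eef_pos: [0.441, -0.0057, 0.2155]
ee_rot: [-0.0, 0.992, 0.126, -0.001]
contact_force: [0.9, 0.2, -1.5]
finger_gap: 0.0218
pos [441.   -5.7 215.5] xyaw 14.48 zaxis [-2.7e-03  2.0e-04 -1.0e+00] F [ 0.9  0.2 -1.5] gap 21.8 t 17.275
slide cm [ 0.062 -0.035 -0.153]
roll -0.02
```

View pics/w2.png

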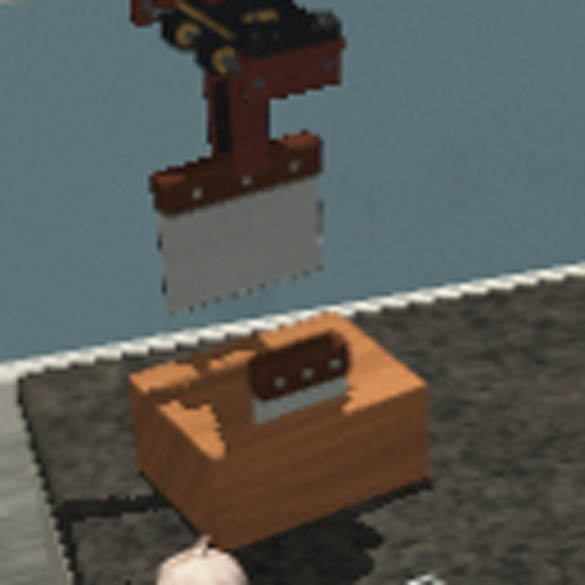

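The wide blade's lower corners are near crop (168,313) and (322,268), with the shoulders at (157,215) and (322,178).

```bash
python3 - <<'E'
from blade import *
c=cap("side"); im=c["bgr"]
u=lambda L,s,x0,y0:[((x+.5)/s-.5+x0,(y+.5)/s-.5+y0) for x,y in L]
print(onplane(c,u([(168,313),(322,268),(157,215),(322,178)],4.5,160,90)).round(1))
hsv=cv2.cvtColor(im,cv2.COLOR_BGR2HSV).astype(int)
m=np.zeros(im.shape[:2],np.uint8); sub=hsv[125:165,190:236]; m[125:165,190:236]=((sub[...,1]<45)&(sub[...,2]>90))
n,l,s,_=cv2.connectedComponentsWithStats(m); i=1+s[1:,4].argmax(); ys,xs=np.nonzero(l==i)
P=onplane(c,np.c_[xs,ys]); print(s[i],"centroid",P.mean(0).round(1))
r=cv2.minAreaRect(P[:,[0,2]].astype(np.float32)); print(r); print(cv2.boxPoints(r).round(1).tolist())
E
```

```text
[[-60.8  -0.   86.6]
 [ 57.7  -0.   88.8]
 [-62.3  -0.   13.3]
 [ 60.9  -0.   20.9]]
[195 129  37  31 739] centroid [-2.4 -0.  53.4]
((-1.6827316284179688, 53.95729446411133), (121.18390655517578, 73.17911529541016), 1.5751551389694214)
[[-63.29999923706055, 88.9000015258789], [-61.20000076293945, 15.699999809265137], [59.900001525878906, 19.0], [57.900001525878906, 92.19999694824219]]
```

The wide blade is centred within 2 mm of the tool with about a 1.5° tilt. The tool is over the slot centre both along it (425.5 against 425.3) and across it (-115.8 against -116), so I'll lower.

```bash
python3 -m jog '{"fingers":[1,1,1,1,1,1,1,1,1,1,1,1],"slide":[[0,0,1],[0,0,2.2],[0,0,3.4],[0,0,4.4],[0,0,4.8],[0,0,5.1],[0,0,5.4],[0,0,5.7],[0,0,6.0],[0,0,6.3],[0,0,6.6],[0,0,6.6]],"roll":[0,0,0,0,0,0,0,0,0,0,0,0]}' 35; python3 t.py
```

```text
time_s: 18.88
eef_pos: [0.4414, -0.0056, 0.1508]
ee_rot: [-0.0, 0.992, 0.126, -0.0]
contact_force: [-0.2, -0.3, -1.4]
finger_gap: 0.0214
pos [441.4  -5.6 150.8] xyaw 14.49 zaxis [-5.e-04  0.e+00 -1.e+00] F [-0.2 -0.3 -1.4] gap 21.4 t 18.875
```

It's in the mouth with no force, so I'll continue.

```bash
python3 -m jog '{"fingers":[1,1,1,1,1,1,1,1,1,1],"slide":[[0,0,0.5],[0,0,1],[0,0,1.5],[0,0,2],[0,0,2.5],[0,0,3],[0,0,3.5],[0,0,4],[0,0,4.4],[0,0,4.4]],"roll":[0,0,0,0,0,0,0,0,0,0]}' 35; python3 -m jog '{"fingers":[1,1,1],"slide":[[0,0,0.1],[0,0,0.2],[0,0,0.25]],"roll":[0,0,0]}' 12;
```

```text
time_s: 20.12
eef_pos: [0.4413, -0.0056, 0.1067]
ee_rot: [-0.0, 0.992, 0.126, -0.0]
contact_force: [-0.0, 0.5, -1.3]
finger_gap: 0.0217
time_s: 20.5
eef_pos: [0.4416, -0.0056, 0.1047]
ee_rot: [0.0, 0.992, 0.126, 0.0]
contact_force: [-0.6, 0.2, -1.6]
finger_gap: 0.0219
```

```bash
python3 -m jog '{"fingers":[1,1,1],"slide":[[0,0,0.1],[0,0,0.2],[0,0,0.2]],"roll":[0,0,0]}' 12; python3 -m jog '{"fingers":[1,1],"slide":[[0,0,0.1],[0,0,0.15]],"roll":[0,0]}' 8
```

```text
time_s: 20.88
eef_pos: [0.4417, -0.0056, 0.1032]
ee_rot: [0.0, 0.992, 0.126, 0.0]
contact_force: [-1.7, -0.1, 2.2]
finger_gap: 0.0217
time_s: 21.12
eef_pos: [0.4419, -0.0059, 0.1031]
ee_rot: [0.0, 0.992, 0.126, 0.001]
contact_force: [-4.0, -0.9, 10.5]
finger_gap: 0.0217
```

It touches the floor at TCP 103.1. That is expected, since the rack grasp was about 1.2 mm high. I'll release, rise and look.

```bash
python3 -m jog '{"fingers":[0.4,0.2,0,-0.1,-0.1,-0.1,-0.1,-0.1,-0.1,-0.1,-0.1,-0.1,-0.1,-0.1],"slide":[[0,0,-0.15],[0,0,-0.15],[0,0,-0.15],[0,0,-0.15],[0,0,-0.5],[0,0,-1.5],[0,0,-3.5],[0,0,-6],[0,0,-9],[0,0,-12],[0,-4,-13],[0,-9,-13],[0,-14,-13],[0,-14,-13]],"roll":[0,0,0,0,0,0,0,0,0,0,0,0,0,0]}' 8; python3 - <<'E'
from h import *
b=cap("side")["bgr"];a=cap("top")["bgr"]
x=cv2.resize(b[135:255,180:280],None,fx=4,fy=4,interpolation=cv2.INTER_CUBIC)
y=cv2.resize(a[200:300,130:220],None,fx=4,fy=4,interpolation=cv2.INTER_CUBIC)
o=np.zeros((600,800,3),np.uint8); o[:x.shape[0],:x.shape[1]]=x; o[:y.shape[0],420:420+y.shape[1]]=y
cv2.imwrite("pics/end.png",o)
E
```

```text
time_s: 22.88
eef_pos: [0.4059, 0.1325, 0.233]
ee_rot: [-0.0, 0.992, 0.129, 0.001]
contact_force: [0.0, -0.1, 0.1]
finger_gap: 0.0485
```

View pics/end.png

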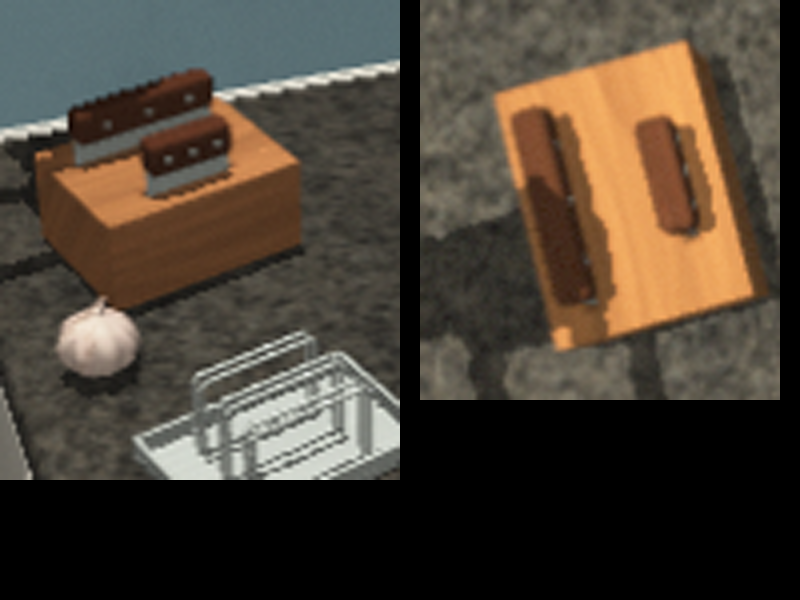

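Both scrapers stand in their own slots, the rack is empty and the garlic is untouched. As a last check I'll compare the visible blade strips with the 15 mm expected.

```bash
python3 - <<'E'
from h import *
c=cap("side"); a=np.radians(14.5); ex=np.array([np.cos(a),np.sin(a),0])
for n,p,h in (("wide",[441.5,-5.2,0],60),("narrow",[459,-74,0],35)):
    for s in(-1,1):
        for z in(75,90,118):
            q=proj(c,(np.array(p)+s*h*ex+[0,0,z])/1000)[0]; print(n,s,z,((q-[180,135]+.5)*4-.5).round(0))
E
python3 t.py
```

```text
wide -1 75 [ 76. 161.]
wide -1 90 [ 75. 144.]
wide -1 118 [ 72. 112.]
wide 1 75 [212. 116.]
wide 1 90 [211. 100.]
wide 1 118 [209.  68.]
narrow -1 75 [150. 192.]
narrow -1 90 [148. 175.]
narrow -1 118 [146. 142.]
narrow 1 75 [230. 164.]
narrow 1 90 [229. 147.]
narrow 1 118 [228. 115.]
pos [406.8 129.5 232.1] xyaw 14.49 zaxis [ 1.2e-03 -2.0e-04 -1.0e+00] F [-0.2 -0.3  0.3] gap 48.5 t 23.025
```

The picture matches the projected fully-home positions within about 1 camera pixel at both ends of each bar. I'll hand it in.

```bash
python3 -c "
from rig import manip; print(manip.job_done())"
```

```text
the job is handed in; nothing more can be done
None
```

The narrow scraper is now in the short slot and the wide one in the long slot, done in that order. Each was lowered until it touched the slot floor, reading about 7 N and 10 N there, and then released. The job finished at about 23 s of the 58 s allowed.

**Last checks:** In the final side picture, both ends of both bars lie within about 1 camera pixel (roughly 1–2 mm) of where a fully home scraper should appear. The rack is empty, the block area is clear and the garlic has not moved. The gripper is open, clear of everything and reads no force. The mug and shakers were not re-imaged, but no move went near them.

**Disagreements:**
- **Slot position:** The two cameras differed by 2–4 mm on where the slots are, so I relied mainly on the top view.
- **Tilt in the grip:** The narrow scraper hung about 3° tilted and the wide one about 1.5°. Both looked level once they were home.

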